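# Exchange the feed trays of a robot cell

### The job

First push the empty tray fully home, then hook a fingertip behind the lip of the tray that carries the white bushes and draw it out along its rails as far as it goes, so that its bushes come out still standing in it. Only touch and push with the fingers: do not grip the lips or lift anything, and leave the spare bushes and everything else on the bench where they are.

Things in the scene. Friction and masses are not known exactly. Their poses are not given: they have to be found in the camera images.
- station: fixed two-lane tray station: aluminium deck 340 x 360 x 20 mm with two parallel lanes of rails 150 mm apart, one black tray (200 x 96 mm) on each lane. Origin: centre of its underside; x along the rails away from the robot, y across them. Rubber-tipped stops at its far end. Which lane carries the loaded tray changes.
- loaded (a joint): the loaded tray's slide along its rails, m: 0 = fully home (in, away from the robot), grows as it is drawn out towards the robot, 0.12 = fully out against the end stop. It slides with about 2 N of friction plus 6 N per m/s, and stays where it is left.
- loaded_lip (a point): the loaded tray's lip, an upright aluminium plate 96 mm wide and 10 mm thick across the tray's front: centre of its top edge, 68 mm above the table, 34 mm above the tray's floor. Axes: x away from the robot along the rails (the tray slides out along -x), y along the lip, z up. It moves with the tray.
- loaded_lip_inner: inner (far, +x) half of the loaded tray's lip, 5 mm thick, the face to hook behind. Behind it is an empty finger pocket 63 mm long, 88 mm wide, floor 34 mm above the table, between low walls 12 mm high. Origin: centre of the tray's underside, 100 mm behind the lip's front face, 28 mm above the table; axes as the lip's
- loaded_lip_outer: outer (near, -x) half of the loaded tray's lip, 5 mm thick, the face towards the robot. In front of it the deck and rails are open, at most 28 mm above the table. Origin: centre of the tray's underside, as the inner half's
- empty (a joint): the empty tray's slide along its rails, m: 0 = fully home (in, away from the robot), grows as it is drawn out towards the robot, 0.12 = fully out against the end stop. It slides with about 2 N of friction plus 6 N per m/s, and stays where it is left.
- empty_lip (a point): the empty tray's lip, an upright aluminium plate 96 mm wide and 10 mm thick across the tray's front: centre of its top edge, 68 mm above the table, 34 mm above the tray's floor. Axes: x away from the robot along the rails (the tray slides out along -x), y along the lip, z up. It moves with the tray.
- empty_lip_inner: inner (far, +x) half of the empty tray's lip, 5 mm thick, the face to hook behind. Behind it is an empty finger pocket 63 mm long, 88 mm wide, floor 34 mm above the table, between low walls 12 mm high. Origin: centre of the tray's underside, 100 mm behind the lip's front face, 28 mm above the table; axes as the lip's
- empty_lip_outer: outer (near, -x) half of the empty tray's lip, 5 mm thick, the face towards the robot. In front of it the deck and rails are open, at most 28 mm above the table. Origin: centre of the tray's underside, as the inner half's
- loaded_bay (a point): centre of the floor of the loaded tray's bay, behind the pocket, where the three bushes stand; bay 119 mm (x) by 88 mm (y), 12 mm walls; axes as the lip's
- part0: white turned plastic bush, round, 32 mm foot 12 mm high, 24 mm neck, 40 mm tall, 50 g; origin at the centre of its underside, z up its axis; one of the three loose ones standing in the loaded tray
- part1: white turned plastic bush, round, 32 mm foot 12 mm high, 24 mm neck, 40 mm tall, 50 g; origin at the centre of its underside, z up its axis; one of the three loose ones standing in the loaded tray
- part2: white turned plastic bush, round, 32 mm foot 12 mm high, 24 mm neck, 40 mm tall, 50 g; origin at the centre of its underside, z up its axis; one of the three loose ones standing in the loaded tray
- spare0: white turned plastic bush, round, 32 mm foot 12 mm high, 24 mm neck, 40 mm tall, 50 g; origin at the centre of its underside, z up its axis; a loose bystander standing on the deck between the lanes
- spare1: white turned plastic bush, round, 32 mm foot 12 mm high, 24 mm neck, 40 mm tall, 50 g; origin at the centre of its underside, z up its axis; a loose bystander standing on the deck outside the +y lane
- pendant: teach pendant lying on the table to the robot's left, black, 190 x 270 x 40 mm, red button on top to 68 mm; bystander, origin centre of its underside
- driver: screwdriver lying on the table to the right; bystander
- bin: grey open parts bin 130 x 170 x 70 mm on the table to the right; bystander, origin centre of its underside
- mug: white mug, 80 mm across, 95 mm tall, far left; bystander, origin centre of its underside
- wrench: open-ended wrench lying on the table to the right; bystander

How it is judged (in metres and radians):
On the way, in this order (a step that is already met when the one before it is completed fails the run):
1. the empty tray is pushed fully home while the loaded tray is still in (value of joint empty below 0.008 m and value of joint loaded below 0.02 m), for 0.2 s.
2. the fingers pull the loaded tray by the inner face of its lip (contact force between the fingers and loaded_lip_inner above 0.5 N and value of joint loaded between 0.03 and 0.105 m), for 0.05 s.
3. the loaded tray is fully out (value of joint loaded above 0.112 m), for 0.2 s.
At the end, for the whole second after the job is handed in: The loaded tray is out within 8 mm of its stop, the empty tray is home within 8 mm, the three bushes stand upright (within 0.15 rad) and at rest on the loaded tray's floor, and every bystander is within 20 mm of where it started (value of joint loaded above 0.112 m and value of joint empty below 0.008 m and angle between each of part0, part1, part2's own z axis and vertical below 0.15 rad and z of part0 in the frame of loaded_bay between -0.006 and 0.006 m and linear speed of each of part0, part1, part2 below 0.03 m/s and z of part1 in the frame of loaded_bay between -0.006 and 0.006 m and z of part2 in the frame of loaded_bay between -0.006 and 0.006 m and distance of each of spare0, spare1, pendant, driver, bin, mug, wrench from where it was at the start of the episode below 0.02 m); the robot touches nothing.
It fails at once if the lip of the loaded tray is gripped: both of its faces pressed by the fingers at once (contact force between the fingers and loaded_lip_inner above 3 N and contact force between the fingers and loaded_lip_outer above 3 N).
It fails at once if the lip of the empty tray is gripped: both of its faces pressed by the fingers at once (contact force between the fingers and empty_lip_inner above 3 N and contact force between the fingers and empty_lip_outer above 3 N).
It fails at once if a bush in the loaded tray is lifted or tipped (z of any of part0, part1, part2 in the frame of loaded_bay above 0.015 m or angle between any of part0, part1, part2's own z axis and vertical above 0.5 rad).
It fails at once if a bystander is moved more than 20 mm (distance of any of spare0, spare1, pendant, driver, bin, mug, wrench from where it was at the start of the episode above 0.02 m).
It fails at once if a spare bush on the deck is tipped over (angle between any of spare0, spare1's own z axis and vertical above 0.5 rad).
It also fails if it takes over 56 s, if anything falls off the work surface, if the arm or the gripper's body presses on something with over 40 N, if the wrist force passes 120 N, or if a joint passes its speed limit or range.

### The arm

A 6-joint arm with a two-finger parallel gripper is mounted at the origin on the work surface. World frame = base frame: x ahead of the robot, y to its left, z up, the work surface at z = 0. Lengths are in mm, angles in rad, forces in N, time in s.
With the tool pointing down it reaches from about 275 to 850 mm from the base axis. Payload 19 kg.
Tool frame: the origin (TCP) lies midway between the tips of the shut fingers; the grasp point (between the pads) lies 19 mm behind it (r.grip_depth is the distance from the TCP to the grasp point, in mm); z points along the fingers, y is the direction in which the jaws open and shut (so a half turn about z gives the same grasp; the last joint's range is limited). The gripper opens to 85 mm and grips with 20 to 120 N. Pads are 22 mm wide; open, the fingers measure 114 mm over their backs; the gripper's body (76 mm by 85 mm) begins 54 mm behind the grasp point. The pads swing forward as they close: fully open they stand 13 mm farther back than shut.
Start: joints at [1.112, 0.15, 1.437, -0, 1.554, -0.134], TCP at [183.496, 544.901, 208.467] pointing down, gripper open.
Joint ranges: [-2.8, 2.8], [-0.68, 2.1], [0.12, 2.68], [-1.39, 4.53], [0.16, 2.79], [-2.81, 2.81]. Speed limits (rad/s): [1.89, 1.89, 2.22, 3.01, 3.01, 3.01].

### API

Orientations are given as [roll, pitch, yaw] about the fixed x, y, z axes, in that order (R = Rz(yaw) Ry(pitch) Rx(roll)).
In Python, from bench import r gives the robot as it stands.
- The arm moves only by the tool carry_out, never from a script. Its arguments are lists of equal length, an entry for each row: "delta_pos": the shift along the tool's x, y, z in units of 40 mm (1.0 is 40 mm), a list of three; "angular": the turn, a rotation vector about the tool's x, y, z in degrees, a list of three; "grip": the gripper command: -1 is shut, 1 is fully open, values between are in proportion. A call has 1 to 5 rows; each row shifts and turns the commanded pose from where the row before left it, along the tool's axes as they then stand; what a row does not reach is not made up. A row lasts 1/8 s, in which the tool goes at most 62.5 mm and 10.7 degrees, less where a joint would pass 70% of its speed; a pose out of reach is approached as far as the arm can. A call is refused whole if a number of a shift passes 1 or a number of a turn 10.7, either way. A call with a gripper value outside its range is refused whole. The fingers move at their own pace and stop on an object; "force" is the grip in N (left out, the last holds). Time passes only in rows, so rows that do not move let the fingers close. It gives the time, the measured TCP pose, the force and the opening at its end, in the units of the state.
- r.read_state(): the state, without advancing time (a new reading comes with each control period).
- r.camera(name): name is "side" or "top"; returns a dict with "pixels" (480x640x3 uint8, blue, green, red), "intrinsics" (3x3 intrinsics, pixels), "camera_from_world" (4x4, takes a point from world to camera coordinates). Camera axes: x right, y down, z forward; pixel columns grow to the right and rows downward; lengths in mm; the calibration is good to about 2 mm. A picture is of the moment at which its call begins. There is no depth.
- r.sign_off(): hands the job in, once; it reports no verdict.
The state is a dict: "time_s": time; "joints": joint angles; "joint_velocities": joint speeds; "tau": joint torques, N m; "position": TCP position; "eef_rot": TCP orientation; "ft_force": force on the tool from outside, world axes, zero at the start; "wrist_torque": the same for the moment, N m; "opening": opening from 0.0 (shut) to 1.0 (fully open).
Only numpy, scipy, OpenCV 4.12 (cv2) and the standard library are available. Lean on these libraries where they do the work, as an engineer would, in place of code of your own. Each camera call takes 0.05 s, during which the arm holds its last target.

## Working session

There is one attempt and no reset: what is moved stays moved. The work goes in short steps, Python scripts to look and compute and a tool call to move; the robot and the scene stay as the last step left them, time stands still between calls to the robot, and variables do not carry over. Pictures are saved under pics/ and viewed, and the job is handed in when it is done.

Besides the shell and the picture viewer there is one more tool, called by a JSON object that holds its "method" and its "body", one argument or row to a line. carry_out: Moves the arm, as the interface text tells. Its arguments: {"type":"object","properties":{"delta_pos":{"type":"array","items":{"type":"array","items":{"type":"number"}}},"angular":{"type":"array","items":{"type":"array","items":{"type":"number"}}},"grip":{"type":"array","items":{"type":"number"}},"force":{"type":"number"}},"required":["delta_pos","angular","grip"]}

```bash
ls; mkdir -p pics; python3 - <<'E'
from bench import r
import cv2
s=r.read_state();print(s)
for n in("top","side"):
    c=r.camera(n);cv2.imwrite(f"pics/{n}0.png",c["pixels"]);print(c["intrinsics"],c["camera_from_world"])
E
```

```text
pics
{'time_s': 0.0, 'joints': array([ 1.11198797e+00,  1.50993774e-01,  1.43799569e+00, -4.38605786e-05,
        1.55379664e+00, -1.34000419e-01]), 'joint_velocities': array([-0.0004246 , -0.00067939, -0.00162757, -0.00107772,  0.00037301,
        0.00017498]), 'tau': array([-9.06222122e-04, -7.13057971e+01, -5.70876253e+01, -2.44532912e-04,
        8.95042933e-03, -2.49566290e-05]), 'position': array([183.41460658, 544.68677113, 207.88863896]), 'eef_rot': array([-3.14040404e+00, -1.15984891e-04,  2.81678542e+00]), 'ft_force': array([0.61067925, 0.73815347, 0.05915267]), 'wrist_torque': array([-0.03075845, -0.00981395,  0.02096641]), 'opening': 1.003578064835283}
[[438.09703936   0.         326.22830083]
 [  0.         438.09703936 240.73174917]
 [  0.           0.           1.        ]] [[ 8.92853062e-03 -9.99936185e-01  6.92149651e-03 -3.76461777e+00]
 [-9.86796153e-01 -9.93021935e-03 -1.61662436e-01  5.68331863e+02]
 [ 1.61720852e-01 -5.38669812e-03 -9.86821843e-01  1.37262599e+03]
 [ 0.00000000e+00  0.00000000e+00  0.00000000e+00  1.00000000e+00]]
[[559.04511847   0.         323.85780907]
 [  0.         559.04511847 238.82769174]
 [  0.           0.           1.        ]] [[ 9.42367976e-01 -3.34562858e-01 -3.20801117e-03 -5.45881120e+02]
 [-2.10904201e-01 -5.86558880e-01 -7.81964256e-01  1.81556348e+02]
 [ 2.59734509e-01  7.37574657e-01 -6.23315017e-01  1.59347123e+03]
 [ 0.00000000e+00  0.00000000e+00  0.00000000e+00  1.00000000e+00]]
```

View pics/top0.png

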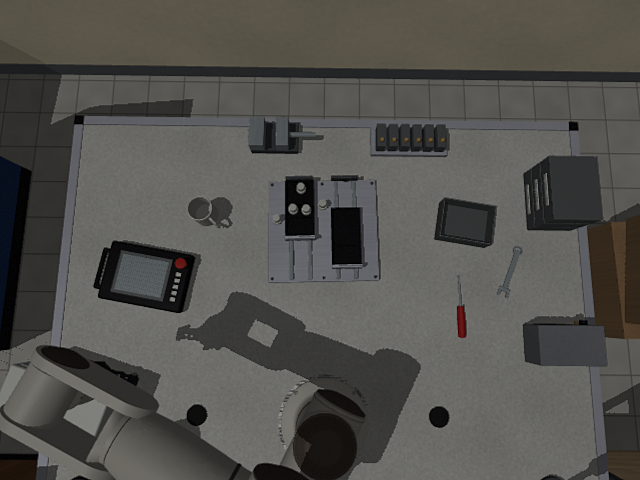

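View pics/side0.png

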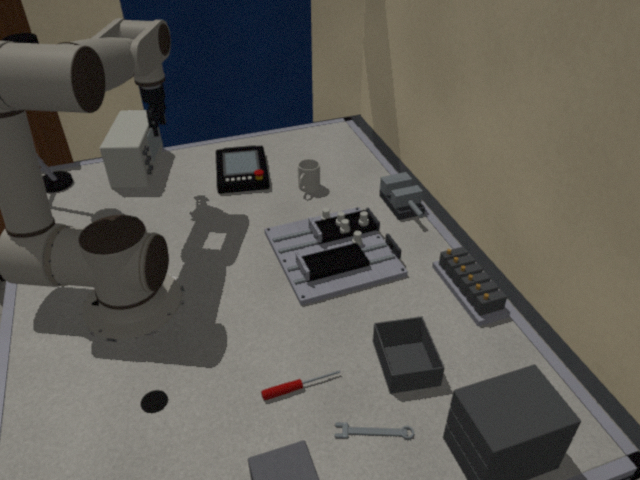

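The loaded tray is the left (+y) one, around top-image pixels (300,208). The empty tray is the right one, around (347,237), and is drawn out part way. I'll zoom in to get exact positions.

```bash
python3 - <<'E'
import cv2
im=cv2.imread("pics/top0.png")[165:295,255:395]
cv2.imwrite("pics/topz.png",cv2.convertScaleAbs(cv2.resize(im,None,fx=4.6,fy=4.6,interpolation=cv2.INTER_CUBIC),alpha=1.6,beta=20))
im=cv2.imread("pics/side0.png")[195:310,255:415]
cv2.imwrite("pics/sidez.png",cv2.convertScaleAbs(cv2.resize(im,None,fx=5,fy=5,interpolation=cv2.INTER_CUBIC),alpha=1.6,beta=20))
E
```

```text
(no output)
```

View pics/topz.png

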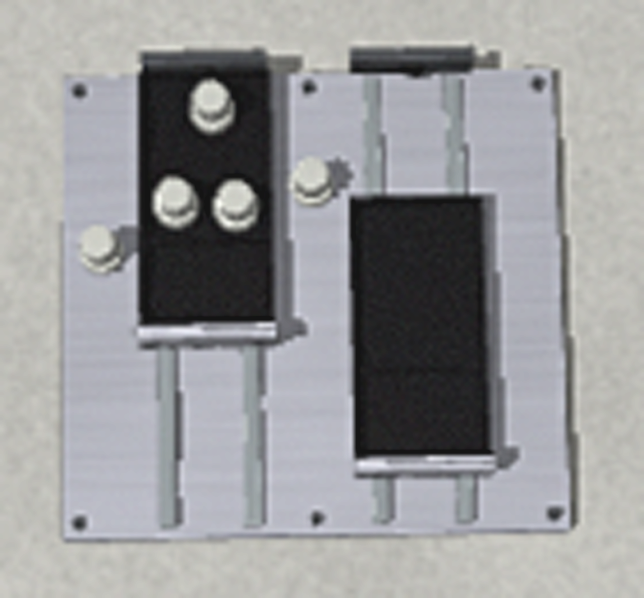

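View pics/sidez.png

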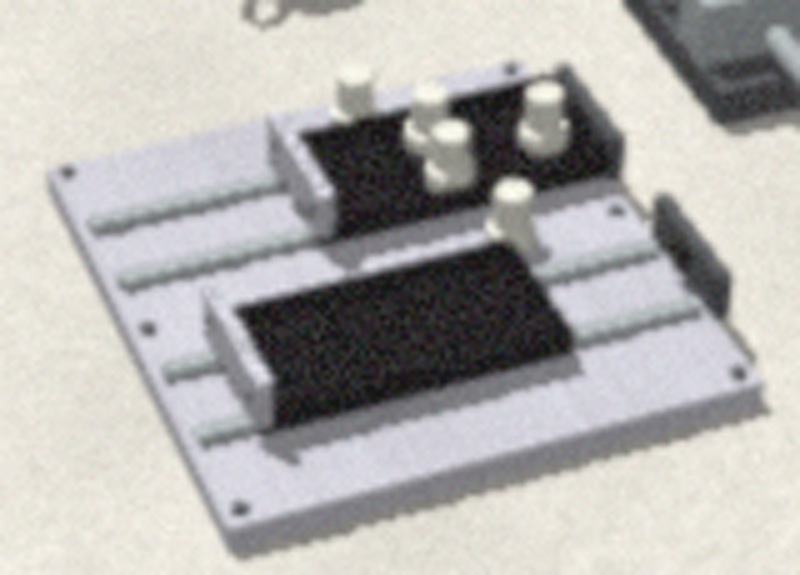

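```bash
cat > h.py <<'E'
import numpy as np
from bench import r
def bp(c,uv,z):
    K=c["intrinsics"];T=c["camera_from_world"];R=T[:3,:3];o=-R.T@T[:3,3]
    d=R.T@np.linalg.inv(K)@np.array([uv[0],uv[1],1.]);return o+d*(z-o[2])/d[2]
E
python3 - <<'E'
from h import *
c=r.camera("top")
def z(u,v):return (255+(u+.5)/4.6-.5,165+(v+.5)/4.6-.5)
P={"L in L":(137,325,68),"L in R":(277,320,68),"Lfront L":(137,334,68),"Lfront R":(277,330,68),
"E in L":(355,458,68),"E in R":(495,453,68),"Ef L":(355,466,68),"Ef R":(495,463,68),
"deck TL":(64,73,20),"TR":(556,68,20),"BL":(64,538,20),"BR":(572,528,20),
"sp0":(313,170,60),"sp1":(100,240,60),"p":(211,97,74),"p1":(175,192,74),"p2":(236,195,74),"railend":(170,525,28),"railtopE":(372,75,28),"railbotE":(384,522,28)}
for k,(u,v,h) in P.items(): print(k,bp(c,z(u,v),h).round(1))
E
```

```text
L in L [581.1 135.5  68. ]
L in R [585.6  38.4  68. ]
Lfront L [574.8 135.3  68. ]
Lfront R [578.6  38.3  68. ]
E in L [489.9 -16.5  68. ]
E in R [ 494.3 -112.8   68. ]
Ef L [484.4 -16.5  68. ]
Ef R [ 487.3 -112.7   68. ]
deck TL [776.6 197.9  20. ]
TR [ 784.4 -163.1   20. ]
BL [436.4 187.6  20. ]
BR [ 446.9 -171.3   20. ]
sp0 [695.1  14.5  60. ]
sp1 [642.9 163.7  60. ]
p [743.6  86.8  74. ]
p1 [674.7 110.7  74. ]
p2 [673.   68.1  74. ]
railend [445.7 112.5  28. ]
railtopE [775.1 -27.7  28. ]
railbotE [449.2 -37.9  28. ]
```

{"method": "carry_out", "body": {
  "delta_pos": [
    [0,0,0],
    [0,0,0],
    [0,0,0],
    [-0.38,-0.96,0],
    [-0.38,-0.96,0]
  ],
  "angular": [
    [0,0,-10],
    [0,0,-10],
    [0,0,-0.3],
    [0,0,0],
    [0,0,0]
  ],
  "grip": [-1,-1,-1,-1,-1]
}}

```text
time_s: 0.78
position: [216.2, 468.1, 208.1]
eef_rot: [-3.141, -0.0, -3.116]
ft_force: [1.5, 0.2, 0.0]
opening: -0.006
```

{"method": "carry_out", "body": {
  "delta_pos": [
    [-0.38,-0.96,0],
    [-0.38,-0.96,0],
    [-0.38,-0.96,0],
    [-0.38,-0.96,0],
    [-0.38,-0.96,0]
  ],
  "angular": [
    [0,0,0],
    [0,0,0],
    [0,0,0],
    [0,0,0],
    [0,0,0]
  ],
  "grip": [-1,-1,-1,-1,-1]
}}

```text
time_s: 1.4
position: [298.0, 278.1, 208.5]
eef_rot: [3.142, 0.0, -3.117]
ft_force: [0.4, 0.5, 0.3]
opening: -0.002
```

{"method": "carry_out", "body": {
  "delta_pos": [
    [-0.38,-0.96,0],
    [-0.38,-0.96,0],
    [-0.38,-0.96,0],
    [-0.38,-0.96,0],
    [-0.38,-0.96,0]
  ],
  "angular": [
    [0,0,0],
    [0,0,0],
    [0,0,0],
    [0,0,0],
    [0,0,0]
  ],
  "grip": [-1,-1,-1,-1,-1]
}}

```text
time_s: 2.02
position: [379.7, 88.3, 208.6]
eef_rot: [-3.142, 0.0, -3.117]
ft_force: [0.8, 0.2, 0.5]
opening: -0.003
```

{"method": "carry_out", "body": {
  "delta_pos": [
    [-0.38,-0.96,0],
    [-0.38,-0.96,0],
    [-0.38,-0.96,0],
    [0,0,0],
    [0,0,0]
  ],
  "angular": [
    [0,0,0],
    [0,0,0],
    [0,0,0],
    [0,0,0],
    [0,0,0]
  ],
  "grip": [-1,-1,-1,-1,-1]
}}

```text
time_s: 2.65
position: [428.2, -24.0, 208.4]
eef_rot: [3.141, -0.0, -3.115]
ft_force: [0.9, 0.7, -0.4]
opening: -0.001
```

{"method": "carry_out", "body": {
  "delta_pos": [
    [0,-1,0],
    [0,-0.05,1],
    [0,0,1],
    [0,0,1],
    [0,0,0.95]
  ],
  "angular": [
    [0,0,0],
    [0,0,0],
    [0,0,0],
    [0,0,0],
    [0,0,0]
  ],
  "grip": [-1,-1,-1,-1,-1]
}}

```text
time_s: 3.28
position: [429.4, -65.1, 49.5]
eef_rot: [-3.141, 0.001, -3.113]
ft_force: [0.5, 0.7, -0.8]
opening: 0.003
```

```bash
python3 - <<'E'
from h import *
import cv2
s=r.read_state();print(s["position"],s["ft_force"])
for n,(a,b,c_,d) in {"top":(165,315,255,395),"side":(150,310,215,415)}.items():
    c=r.camera(n);cv2.imwrite(f"pics/{n}1.png",cv2.convertScaleAbs(cv2.resize(c["pixels"][a:b,c_:d],None,fx=3.7,fy=3.7,interpolation=cv2.INTER_CUBIC),alpha=1.6,beta=20))
E
```

```text
[429.39384363 -65.063516    49.52375215] [ 0.46902371  0.72545574 -0.82772482]
```

View pics/side1.png

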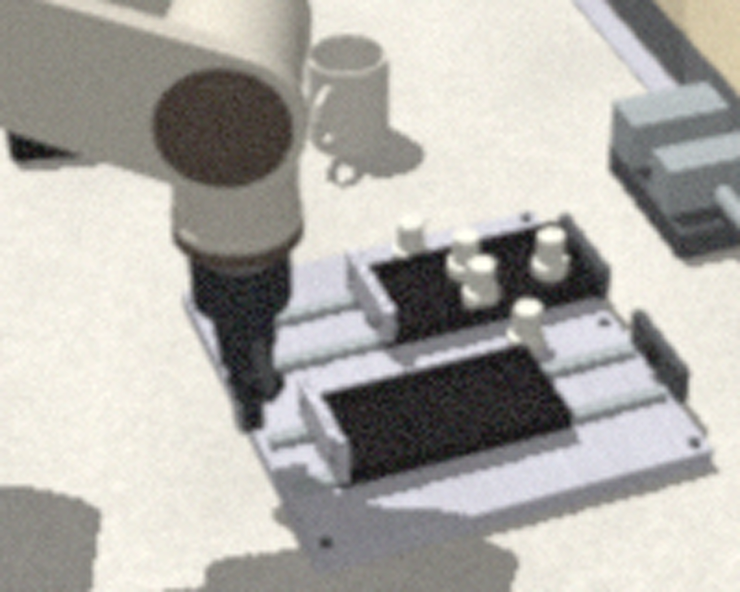

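View pics/top1.png

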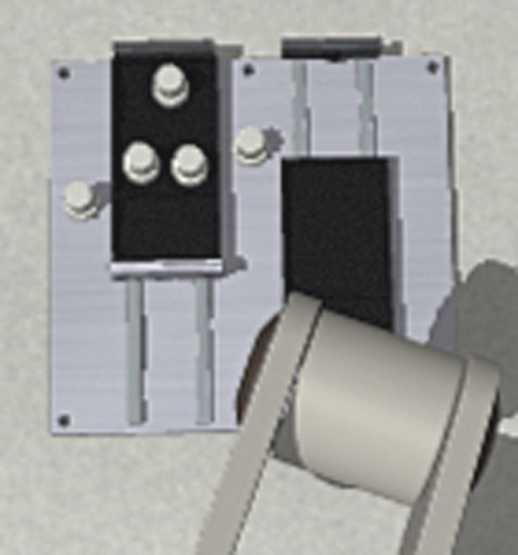

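Side view: the shut fingertips at about (250,425) stand just in front of the empty tray's lip at (325,430). Next I push along the rails.

{"method": "carry_out", "body": {
  "delta_pos": [
    [-0.4,0,0],
    [-0.4,0,0],
    [-0.3,0,0],
    [-0.3,0,0],
    [-0.3,0,0]
  ],
  "angular": [
    [0,0,0],
    [0,0,0],
    [0,0,0],
    [0,0,0],
    [0,0,0]
  ],
  "grip": [-1,-1,-1,-1,-1]
}}

```text
time_s: 4.0
position: [498.5, -64.1, 50.6]
eef_rot: [-3.142, -0.0, -3.112]
ft_force: [0.6, 0.8, 0.1]
opening: -0.001
```

{"method": "carry_out", "body": {
  "delta_pos": [
    [-0.3,0,0],
    [-0.3,0,0],
    [-0.3,0,0],
    [-0.3,0,0],
    [-0.3,0,0]
  ],
  "angular": [
    [0,0,0],
    [0,0,0],
    [0,0,0],
    [0,0,0],
    [0,0,0]
  ],
  "grip": [-1,-1,-1,-1,-1]
}}

```text
time_s: 4.62
position: [558.4, -62.3, 50.5]
eef_rot: [-3.142, -0.0, -3.112]
ft_force: [-0.0, -0.6, 0.5]
opening: 0.002
```

```bash
cat >> h.py <<'E'
import cv2
def snap(n,tag,f=4):
    a,b,c_,d={"top":(165,300,255,395),"side":(190,310,245,415)}[n]
    c=r.camera(n);cv2.imwrite(f"pics/{n}_{tag}r.png",c["pixels"]);cv2.imwrite(f"pics/{n}_{tag}.png",cv2.convertScaleAbs(cv2.resize(c["pixels"][a:b,c_:d],None,fx=f,fy=f,interpolation=cv2.INTER_CUBIC),alpha=1.6,beta=20))
E
python3 -c "
from h import *
snap('side','a')"
```

```text
(no output)
```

View pics/side_a.png

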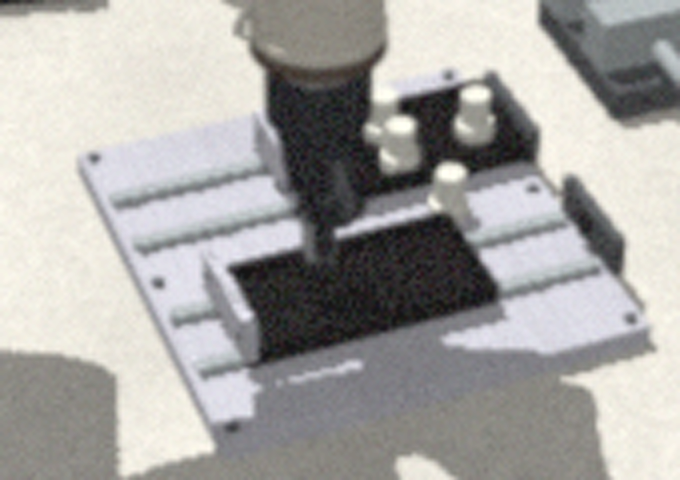

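```bash
python3 -c "
from h import *
c=r.camera('side');s=r.read_state();print(s['position'],s['joints'],s['opening'])
T=c['camera_from_world'];K=c['intrinsics']
for z in (50,70,80,100,130):
  p=K@(T[:3,:3]@np.array([558.4,-62.3,z])+T[:3,3]);p=p[:2]/p[2];print(z,p,(p-[245,190])*4)
for P in ([489.5,-64.6,68],[580,87,68],[426,-66,50]):
  p=K@(T[:3,:3]@np.array(P)+T[:3,3]);p=p[:2]/p[2];print(P,(p-[245,190])*4)
"
```

```text
[558.58380756 -62.35339934  50.38231437] [-2.48195933e-01  2.27971785e-01  1.67643478e+00 -7.19981678e-05
  1.23702177e+00 -1.84860302e+00] 0.0043441626038753164
50 [324.20103903 259.43173949] [316.80415611 277.72695795]
70 [324.18188129 254.28522598] [316.72752516 257.14090392]
80 [324.17219338 251.68267675] [316.68877353 246.730707  ]
100 [324.15259531 246.41787333] [316.61038126 225.67149333]
130 [324.12262969 238.36794187] [316.49051878 193.47176749]
[489.5, -64.6, 68] [228.7621521  281.75973531]
[580, 87, 68] [279.17318344 138.36185199]
[426, -66, 50] [146.76613324 321.04154694]
```

The side view shows the tray hasn't moved: its lip is still at about (230,300) and the finger hovers above the tray. The visible tip sits about 15–19 mm above the reported TCP, so the finger passed over the lip. I'll raise, go back and come in lower.

{"method": "carry_out", "body": {
  "delta_pos": [
    [0,0,-0.75],
    [1,0,0],
    [1,0,0],
    [1,0,0],
    [0.2,0,0]
  ],
  "angular": [
    [0,0,0],
    [0,0,0],
    [0,0,0],
    [0,0,0],
    [0,0,0]
  ],
  "grip": [-1,-1,-1,-1,-1]
}}

```text
time_s: 5.35
position: [427.9, -66.0, 80.6]
eef_rot: [-3.141, 0.0, -3.113]
ft_force: [1.0, -0.8, 0.3]
opening: -0.002
```

{"method": "carry_out", "body": {
  "delta_pos": [
    [0,0,0.5],
    [0,0,0.5],
    [0,0,0.2],
    [0,0,0],
    [0,0,0]
  ],
  "angular": [
    [0,0,0],
    [0,0,0],
    [0,0,0],
    [0,0,0],
    [0,0,0]
  ],
  "grip": [-1,-1,-1,-1,-1]
}}

```text
time_s: 5.98
position: [430.1, -66.2, 33.2]
eef_rot: [-3.141, 0.001, -3.112]
ft_force: [-0.1, 0.2, -0.4]
opening: 0.0
```

```bash
python3 -c "
from h import *
snap('side','b')
c=r.camera('side');s=r.read_state();print(s['position'],s['ft_force'])
T=c['camera_from_world'];K=c['intrinsics']
for dz in (0,10,20,30):
  p=K@(T[:3,:3]@(s['position']+[0,0,dz])+T[:3,3]);p=p[:2]/p[2];print(dz,(p-[245,190])*4)
"
```

```text
[430.04077766 -66.2377359   33.12722724] [-0.35230809 -0.50541721 -0.85569454]
0 [153.32943516 337.22937356]
10 [152.66531247 327.04082505]
20 [151.99608926 316.77402758]
30 [151.32170654 306.42807624]
```

View pics/side_b.png

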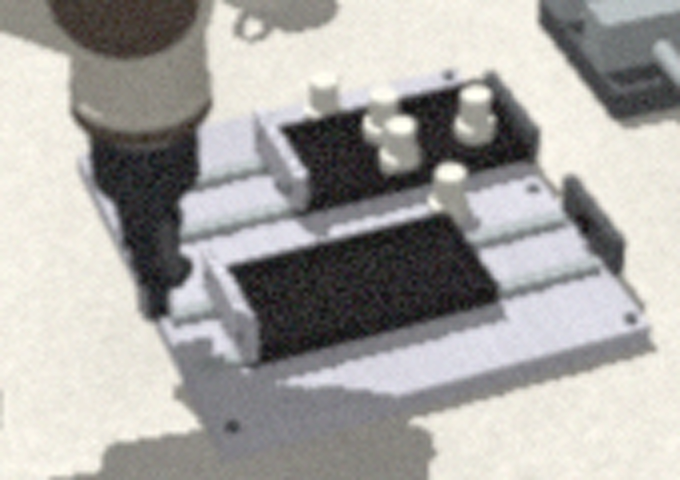

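The tip now appears at about (152,318), roughly 19 mm above the reported TCP, which puts it near z = 52. That is below the lip top, so I'll lower slightly more and push.

{"method": "carry_out", "body": {
  "delta_pos": [
    [-0.4,0,0.12],
    [-0.3,0,0],
    [-0.3,0,0],
    [-0.3,0,0],
    [-0.3,0,0]
  ],
  "angular": [
    [0,0,0],
    [0,0,0],
    [0,0,0],
    [0,0,0],
    [0,0,0]
  ],
  "grip": [-1,-1,-1,-1,-1]
}}

```text
time_s: 6.7
position: [494.3, -64.2, 27.8]
eef_rot: [-3.141, -0.0, -3.112]
ft_force: [-2.1, -1.1, 2.1]
opening: 0.002
```

{"method": "carry_out", "body": {
  "delta_pos": [
    [-0.3,0,0],
    [-0.3,0,0],
    [-0.3,0,0],
    [-0.3,0,0],
    [0,0,0]
  ],
  "angular": [
    [0,0,0],
    [0,0,0],
    [0,0,0],
    [0,0,0],
    [0,0,0]
  ],
  "grip": [-1,-1,-1,-1,-1]
}}

```text
time_s: 7.32
position: [542.4, -62.8, 27.6]
eef_rot: [-3.142, 0.0, -3.112]
ft_force: [0.1, 0.4, -0.6]
opening: -0.0
```

```bash
python3 -c "
from h import *
snap('side','c')
s=r.read_state();print(s['position'],s['ft_force'])
"
```

```text
[541.80303209 -62.74395466  27.47821669] [-0.01197802 -0.21391816  0.35449394]
```

View pics/side_c.png

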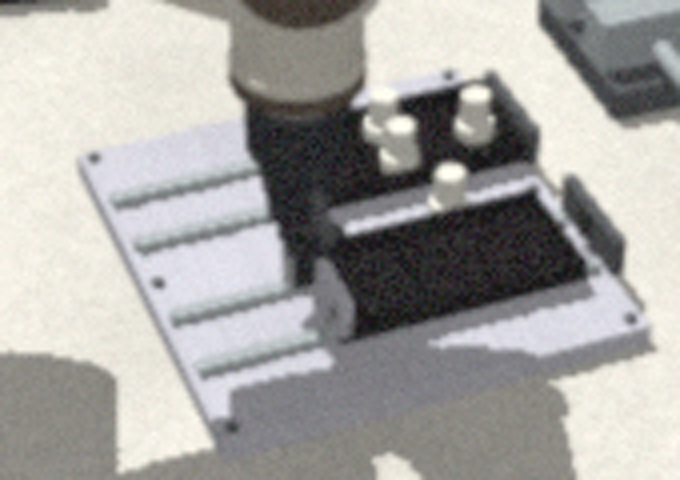

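The empty tray is moving in: its lip is now at about (335,300), with roughly 30 mm left to the stop. I'll push on more slowly until the force rises.

{"method": "carry_out", "body": {
  "delta_pos": [
    [-0.2,0,0],
    [-0.15,0,0],
    [-0.1,0,0],
    [-0.1,0,0],
    [-0.1,0,0]
  ],
  "angular": [
    [0,0,0],
    [0,0,0],
    [0,0,0],
    [0,0,0],
    [0,0,0]
  ],
  "grip": [-1,-1,-1,-1,-1]
}}

```text
time_s: 8.0
position: [566.4, -62.0, 27.5]
eef_rot: [3.141, -0.003, -3.112]
ft_force: [-35.0, -2.1, 23.4]
opening: -0.0
```

{"method": "carry_out", "body": {
  "delta_pos": [
    [-0.05,0,0],
    [-0.05,0,0],
    [-0.05,0,0],
    [0,0,0]
  ],
  "angular": [
    [0,0,0],
    [0,0,0],
    [0,0,0],
    [0,0,0]
  ],
  "grip": [-1,-1,-1,-1]
}}

```text
time_s: 8.5
position: [566.2, -62.0, 27.4]
eef_rot: [3.141, -0.016, -3.112]
ft_force: [-74.9, -3.1, 45.9]
opening: 0.001
```

The tray is firmly against its stop, with the force up to 75 N. I'll back off, lift and check.

{"method": "carry_out", "body": {
  "delta_pos": [
    [0.3,0,0],
    [0.7,0,0],
    [0,0,-1],
    [0,0,-1],
    [0,0,-0.5]
  ],
  "angular": [
    [0,0,0],
    [0,0,0],
    [0,0,0],
    [0,0,0],
    [0,0,0]
  ],
  "grip": [-1,-1,-1,-1,-1]
}}

```text
time_s: 9.12
position: [534.6, -63.3, 130.3]
eef_rot: [-3.14, 0.004, -3.112]
ft_force: [-0.5, -0.6, 0.2]
opening: 0.0
```

```bash
python3 -c "
from h import *
snap('side','d')
s=r.read_state();print(s['position'],s['ft_force'],s['eef_rot'])
"
```

```text
[535.2201711  -63.46180708 132.16150502] [ 1.38823951 -0.87918272  4.06222018] [-3.13987     0.00546565 -3.1120907 ]
```

View pics/side_d.png

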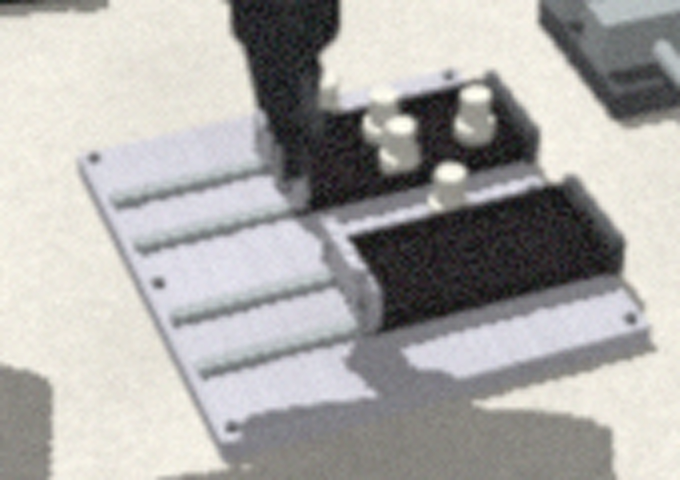

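The empty tray is home: its rear meets the stop at about (600,230), level with the loaded tray. Now I move over the loaded tray's pocket.

{"method": "carry_out", "body": {
  "delta_pos": [
    [-0.475,0.93,0],
    [-0.475,0.93,0],
    [-0.475,0.93,0],
    [-0.475,0.93,0],
    [0,0,0]
  ],
  "angular": [
    [0,0,0],
    [0,0,0],
    [0,0,0],
    [0,0,0],
    [0,0,0]
  ],
  "grip": [-1,-1,-1,-1,-1]
}}

```text
time_s: 9.8
position: [605.9, 90.3, 126.9]
eef_rot: [3.141, -0.0, -3.109]
ft_force: [-0.1, -1.0, 0.3]
opening: 0.0
```

{"method": "carry_out", "body": {
  "delta_pos": [
    [0,0,0.5],
    [0,0,0.5],
    [0,0,0],
    [0,0,0]
  ],
  "angular": [
    [0,0,0],
    [0,0,0],
    [0,0,0],
    [0,0,0]
  ],
  "grip": [-1,-1,-1,-1]
}}

```text
time_s: 10.3
position: [605.5, 87.6, 88.4]
eef_rot: [-3.141, 0.001, -3.112]
ft_force: [-0.3, -0.2, 0.2]
opening: 0.002
```

```bash
python3 -c "
from h import *
snap('side','e');snap('top','e')
s=r.read_state();print(s['position'],s['ft_force'],s['eef_rot'])
"
```

```text
[605.61730762  87.74115708  88.68039523] [-0.62130328 -0.17246357  0.66702271] [-3.14146929e+00  1.42759647e-03 -3.11229054e+00]
```

View pics/side_e.png

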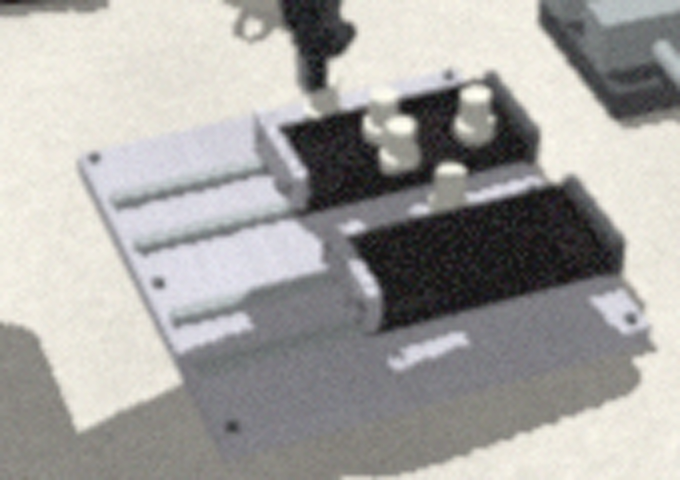

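View pics/top_e.png

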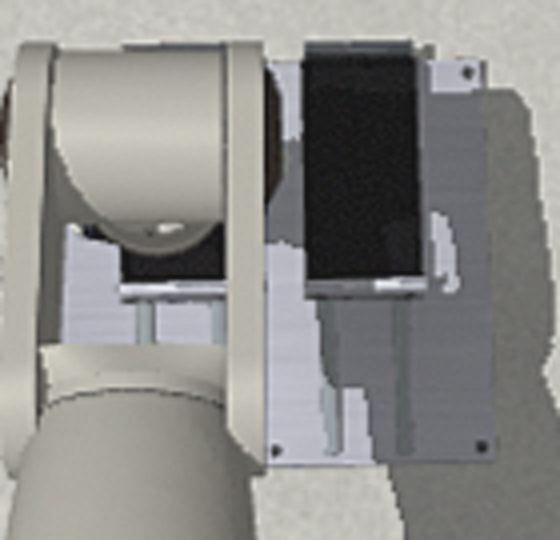

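The top view matches the plan. Both lips are at the same depth (row ~288), and the tip is just behind the loaded lip, with the bushes clear of it. I'll lower it into the pocket.

{"method": "carry_out", "body": {
  "delta_pos": [
    [0,0,0.5],
    [0,0,0.5],
    [0,0,0.3],
    [0,0,0.2],
    [0,0,0]
  ],
  "angular": [
    [0,0,0],
    [0,0,0],
    [0,0,0],
    [0,0,0],
    [0,0,0]
  ],
  "grip": [-1,-1,-1,-1,-1]
}}

```text
time_s: 11.02
position: [605.1, 87.9, 27.6]
eef_rot: [-3.142, -0.0, -3.112]
ft_force: [-0.3, -1.3, 0.3]
opening: -0.001
```

```bash
python3 -c "
from h import *
snap('side','f')
s=r.read_state();print(s['position'],s['ft_force'],s['eef_rot'])
"
```

```text
[605.36682083  87.91094712  28.10475672] [-0.05571722 -0.6486857   0.07695565] [-3.14147771e+00  3.56079649e-04 -3.11207971e+00]
```

View pics/side_f.png

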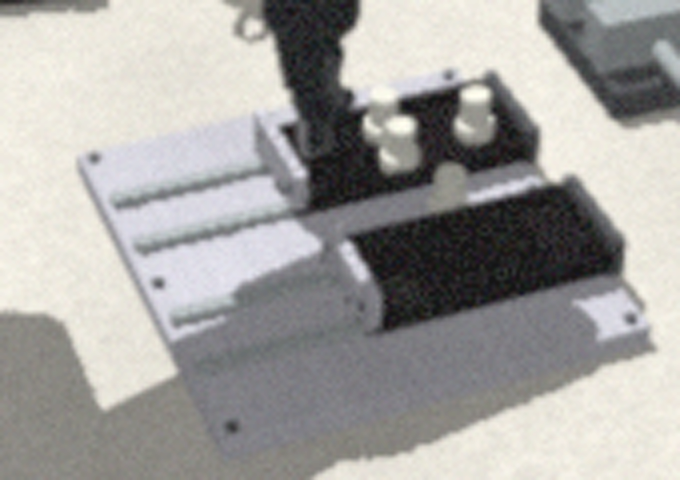

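The tip is in the pocket at about (318,150), right behind the lip and clear of the bushes. Now I draw the tray out gently.

{"method": "carry_out", "body": {
  "delta_pos": [
    [0.1,0,0],
    [0.1,0,0],
    [0.1,0,0],
    [0.1,0,0],
    [0.1,0,0]
  ],
  "angular": [
    [0,0,0],
    [0,0,0],
    [0,0,0],
    [0,0,0],
    [0,0,0]
  ],
  "grip": [-1,-1,-1,-1,-1]
}}

```text
time_s: 11.7
position: [585.1, 87.3, 27.9]
eef_rot: [-3.141, 0.001, -3.112]
ft_force: [2.3, -0.8, 2.2]
opening: 0.003
```

{"method": "carry_out", "body": {
  "delta_pos": [
    [0.12,0,0],
    [0.12,0,0],
    [0.12,0,0],
    [0.12,0,0],
    [0.12,0,0]
  ],
  "angular": [
    [0,0,0],
    [0,0,0],
    [0,0,0],
    [0,0,0],
    [0,0,0]
  ],
  "grip": [-1,-1,-1,-1,-1]
}}

```text
time_s: 12.32
position: [560.9, 86.6, 27.7]
eef_rot: [-3.141, -0.0, -3.112]
ft_force: [3.0, 0.2, 1.8]
opening: -0.004
```

```bash
python3 -c "
from h import *
snap('side','g')
s=r.read_state();print(s['position'],s['ft_force'],s['eef_rot'])
"
```

```text
[560.2432187   86.63098244  27.58991128] [-0.92821958  0.3002202  -0.31932664] [-3.14149192e+00 -6.89118457e-04 -3.11203224e+00]
```

View pics/side_g.png

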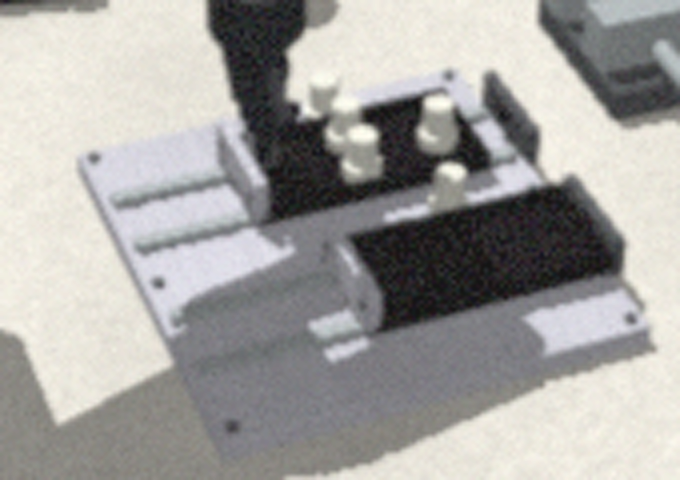

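The tray follows with its bushes upright and is about 35 mm out. Continuing.

{"method": "carry_out", "body": {
  "delta_pos": [
    [0.1,0,0],
    [0.12,0,0],
    [0.12,0,0],
    [0.12,0,0],
    [0.12,0,0]
  ],
  "angular": [
    [0,0,0],
    [0,0,0],
    [0,0,0],
    [0,0,0],
    [0,0,0]
  ],
  "grip": [-1,-1,-1,-1,-1]
}}

```text
time_s: 13.0
position: [537.6, 85.9, 27.6]
eef_rot: [-3.141, -0.0, -3.112]
ft_force: [2.6, 0.1, -0.9]
opening: 0.002
```

{"method": "carry_out", "body": {
  "delta_pos": [
    [0.12,0,0],
    [0.12,0,0],
    [0.12,0,0],
    [0.12,0,0],
    [0.12,0,0]
  ],
  "angular": [
    [0,0,0],
    [0,0,0],
    [0,0,0],
    [0,0,0],
    [0,0,0]
  ],
  "grip": [-1,-1,-1,-1,-1]
}}

```text
time_s: 13.62
position: [513.7, 85.2, 27.7]
eef_rot: [-3.142, 0.0, -3.112]
ft_force: [2.2, -0.1, -2.9]
opening: -0.001
```

{"method": "carry_out", "body": {
  "delta_pos": [
    [0.12,0,0],
    [0.12,0,0],
    [0.1,0,0],
    [0.08,0,0],
    [0.08,0,0]
  ],
  "angular": [
    [0,0,0],
    [0,0,0],
    [0,0,0],
    [0,0,0],
    [0,0,0]
  ],
  "grip": [-1,-1,-1,-1,-1]
}}

```text
time_s: 14.25
position: [493.9, 84.6, 27.8]
eef_rot: [-3.141, 0.0, -3.112]
ft_force: [1.6, 0.8, 0.0]
opening: 0.002
```

{"method": "carry_out", "body": {
  "delta_pos": [
    [0.06,0,0],
    [0.06,0,0],
    [0.06,0,0],
    [0.05,0,0],
    [0,0,0]
  ],
  "angular": [
    [0,0,0],
    [0,0,0],
    [0,0,0],
    [0,0,0],
    [0,0,0]
  ],
  "grip": [-1,-1,-1,-1,-1]
}}

```text
time_s: 14.88
position: [484.6, 84.4, 27.7]
eef_rot: [-3.141, -0.0, -3.112]
ft_force: [0.3, -0.1, 0.4]
opening: 0.005
```

{"method": "carry_out", "body": {
  "delta_pos": [
    [0.06,0,0],
    [0.06,0,0],
    [0.06,0,0],
    [0.05,0,0],
    [0.05,0,0]
  ],
  "angular": [
    [0,0,0],
    [0,0,0],
    [0,0,0],
    [0,0,0],
    [0,0,0]
  ],
  "grip": [-1,-1,-1,-1,-1]
}}

```text
time_s: 15.5
position: [473.8, 84.0, 27.8]
eef_rot: [-3.141, 0.001, -3.112]
ft_force: [17.8, 1.2, -7.6]
opening: -0.001
```

{"method": "carry_out", "body": {
  "delta_pos": [
    [0.05,0,0],
    [0.03,0,0],
    [0,0,0],
    [0,0,0]
  ],
  "angular": [
    [0,0,0],
    [0,0,0],
    [0,0,0],
    [0,0,0]
  ],
  "grip": [-1,-1,-1,-1]
}}

```text
time_s: 16.0
position: [473.9, 84.0, 28.1]
eef_rot: [3.141, 0.008, -3.112]
ft_force: [34.8, 2.9, -25.0]
opening: -0.001
```

{"method": "carry_out", "body": {
  "delta_pos": [
    [-0.15,0,0],
    [-0.2,0,0],
    [0,0,-0.5],
    [0,0,-1],
    [0,0,-1]
  ],
  "angular": [
    [0,0,0],
    [0,0,0],
    [0,0,0],
    [0,0,0],
    [0,0,0]
  ],
  "grip": [-1,-1,-1,-1,-1]
}}

```text
time_s: 16.62
position: [484.2, 84.4, 128.7]
eef_rot: [-3.142, -0.001, -3.112]
ft_force: [1.2, -0.0, -0.2]
opening: -0.001
```

{"method": "carry_out", "body": {
  "delta_pos": [
    [0.8,0,-0.6],
    [1,0,-0.4],
    [1,0,0],
    [1,0,0],
    [0,0,0]
  ],
  "angular": [
    [0,0,0],
    [0,0,0],
    [0,0,0],
    [0,0,0],
    [0,0,0]
  ],
  "grip": [-1,-1,-1,-1,-1]
}}

```text
time_s: 17.25
position: [331.0, 79.9, 168.1]
eef_rot: [-3.141, 0.001, -3.112]
ft_force: [0.1, -0.1, -0.0]
opening: -0.006
```

```bash
python3 -c "
from h import *
snap('side','z');snap('top','z')
s=r.read_state();print(s['position'],s['ft_force'],s['joint_velocities'])
"
```

```text
[332.71104242  79.90042012 168.05540926] [0.48618557 0.09439733 0.69538992] [ 0.00058931  0.02930756 -0.0127828   0.0002976  -0.00320404 -0.00109224]
```

View pics/side_z.png

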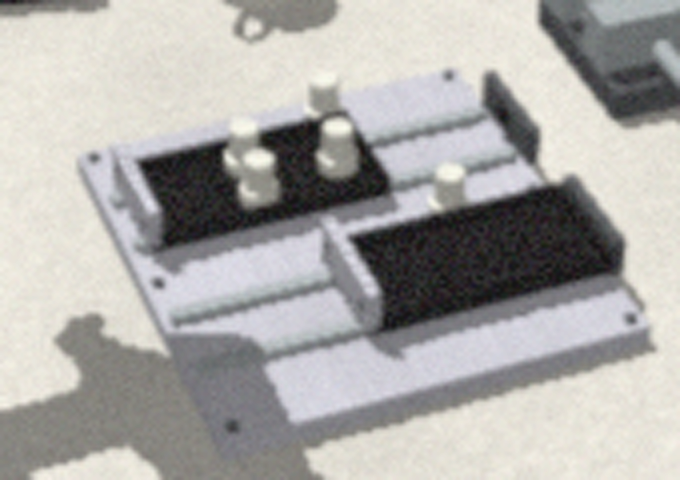

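View pics/top_z.png

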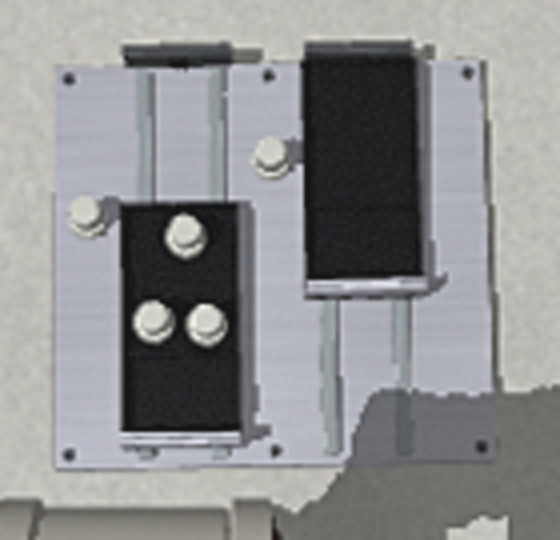

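Both views show the empty tray home, the loaded tray out with its three bushes upright, and the spares unmoved. One numeric check of the slide distance before I hand in.

```bash
python3 -c "
from h import *
import cv2
a=cv2.imread('pics/top0.png');b=cv2.imread('pics/top_zr.png')
c=r.camera('top')
# shift of bay/pocket/lip patches between images, via template match of lip
def f(t,src,x0,y0,w,h,srch):
  p=cv2.resize(a[y0:y0+h,x0:x0+w],None,fx=8,fy=8,interpolation=3);X,Y,W,H=srch
  q=cv2.resize(b[Y:Y+H,X:X+W],None,fx=8,fy=8,interpolation=3)
  m=cv2.matchTemplate(q,p,cv2.TM_CCOEFF_NORMED);_,v,_,l=cv2.minMaxLoc(m)
  u=(X+l[0]/8+w/2,Y+l[1]/8+h/2);print(t,round(v,2),(bp(c,u,68)-bp(c,(x0+w/2,y0+h/2),68)).round(1))
f('loaded',0,282,230,36,12,(275,255,60,35))
f('empty',0,329,258,38,12,(315,225,70,35))
f('sp0',0,315,196,18,18,(309,190,30,30));f('sp1',0,269,210,18,18,(263,204,30,30))
"
```

```text
loaded 0.85 [-121.4   -2.3    0. ]
empty 0.89 [93.1  3.3  0. ]
sp0 0.5 [0. 0. 0.]
sp1 0.86 [0. 0. 0.]
```

```bash
python3 -c "
from h import *
print(r.sign_off())"
```

```text
the job is handed in; nothing more can be done
None
```

I pushed the empty tray home against its stop, then hooked the shut fingers behind the loaded tray's lip and drew it out to its end stop. The job was handed in at about 17.5 s; no verdict is reported.

**First push missed:** it went over the empty tray's lip without touching it. The visible fingertip sat about 19 mm above the reported TCP. I repeated the push about 22 mm lower.

**Last checks:**
- **Empty tray:** it moved in about 93 mm by image match. The push force rose to about 75 N along the rails (88 N in all) at its stop.
- **Loaded tray:** it moved out about 121 mm by image match. The pull force rose to about 35 N along the rails (43 N in all) at its end stop.
- **Bushes:** in both final pictures the three bushes stand upright in the bay.
- **Spares:** neither spare bush shows any shift, although the match for the one between the lanes was weak (0.5). By eye it is unchanged.
- **Other bystanders:** I did not check the pendant, driver, bin, mug or wrench in the final pictures. The arm stayed well above the table and away from them throughout.
- **Arm:** it ended clear of the station, with contact forces within noise.

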